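# Shut the loaded drawer, find the port cap's thread hand and hold the cap off

### The job

The filter drawer of the test unit has been loaded: first push the drawer fully shut, then take the black cap off the port beside the round gauge. Nobody knows whether that cap has a right-hand or a reverse thread, so try one way and, if it stops at once, the other, then lift it off; leave the other port's cap on and the things standing around where they are. Finish while holding the cap in the gripper, still and at least 6 cm above its seat on the port, and do not put it down.

Things in the scene. Friction and masses are not known exactly. Their poses are not given: they have to be found in the camera images.
- unit: Filter test unit: fixed low grey cabinet, 180 mm deep (x), 360 wide (y), 100 high, one drawer in front, two capped ports and a flat gauge on top. A 12 mm pipe runs behind the ports along unit x +60 mm, y -85 to +130, reaching 18 mm above the top. Origin: centre of its underside; front (drawer) faces its own -x, towards the robot; z up. Turned by up to 0.3 rad.
- unit_drawer0 (a joint): How far the drawer stands open, m: 0 = fully shut, grows as it comes out along the unit's -x. Starts 30 to 60 mm open; slides with a light friction and stays where it is left.
- unit_drawer0_handle (a point): Middle of the drawer's round horizontal bar handle (along the unit's y), 35 mm in front of the drawer's front face; moves with the drawer. Pushing this bar or the front along the unit's +x shuts the drawer.
- cap: The cap to take off: plain black ribbed cap, 54 mm diameter, 38 mm high, 0.07 to 0.14 kg, on the port beside the gauge. Origin: centre of its lower rim, z up along its axis; its turned angle can be read from this orientation. Held by a coarse quarter-turn thread whose hand cannot be seen and changes from start to start.
- port (a point): Centre of the seat of the port to be opened, at the cap's lower rim when on: 118 mm above the unit's underside, on an 18 mm high metal boss of 66 mm diameter, at unit x -10, y +55 mm. A steel neck 20 mm high, 43 mm across stands on it inside the cap. Axes as the unit.
- other_cap: Bystander: the same kind of cap on the other port, away from the gauge, 140 mm from the first. Must stay on. Origin: centre of its lower rim.
- canister: Bystander: loose white spin-on filter canister, 76 mm diameter, 100 mm high, standing to the left (+y) of the unit. Origin: centre of its underside.
- carton: Bystander: loose cardboard carton, 90 x 90 x 110 mm high, to the right (-y) of the unit. Origin: centre of its underside.
- bin: Bystander: loose open grey plastic bin, 120 x 100 x 60 mm high, to the right (-y) of the unit. Origin: centre of its underside.
- other_port (a point): Centre of the seat of the other port, at unit x -10, y -85 mm, same height. Axes as the unit.
- gauge_top (a point): Centre of the dial of the round gauge lying flat on the unit, 50 mm across, 14 mm high, at unit x +10, y +140 mm: beside the port to be opened.
- cap_grip (a point): On the cap's axis, 24 mm above its lower rim: height to grip round its ribs. From the start the cap has 0.05 to 0.17 rad of play each way, then stops dead the tightening way but turns on easily the loosening way; it is free to lift when turned 0.8 to 1.3 rad that way (middle 1.05; a second stop follows at about 1.36). While locked it lifts only some 2.5 mm.
Things that resemble listed ones, but are neither listed nor needed, are in the scene too. What is shaped like the cap but purple or yellow is not meant.

How it is judged:
By the outcome, as a careful person would: the job done as asked, in the order asked, and still so for the second after the job is handed in, while the arm keeps its last pose, push and grip.
It also fails if it takes over 56 s, if anything falls off the work surface, if the arm or the gripper's body presses on something with over 40 N, if the wrist force passes 120 N, or if a joint passes its speed limit or range.

### The arm

A 6-joint arm with a two-finger parallel gripper is mounted at the origin on the work surface. World frame = base frame: x ahead of the robot, y to its left, z up, the work surface at z = 0. Lengths are in m, angles in rad, forces in N, time in s.
With the tool pointing down it reaches from about 0.25 to 0.775 m from the base axis. Payload 4 kg.
Tool frame: the origin (TCP) lies on the centre line of the jaws, within the pads' length; the fingertips stand 25 mm ahead of it and the grasp point (between the pads) lies 6 mm ahead of it; z points along the fingers, x is the direction in which the jaws open and shut, and the axes are right-handed (so a half turn about z gives the same grasp; the last joint's range is limited). The gripper opens to 94 mm and grips with 3 to 60 N. Pads are 16 mm wide; open, the fingers measure 119 mm over their backs; the gripper's body (75 mm by 177 mm) begins 78 mm behind the grasp point.
Start: joints at [-1.419, 0.087, 1.371, -0, 1.684, -0.103], TCP at [0.139, -0.532, 0.231] pointing down, gripper open.
Joint ranges: [-3.1, 3.1], [-0.76, 2.03], [0.27, 2.55], [-1.08, 4.22], [0.17, 2.65], [-2.57, 2.57]. Speed limits (rad/s): [2.79, 2.79, 3.14, 3.14, 3.14, 3.14].

### API

Orientations are given as a rotation vector (axis times angle).
In Python, from rig import bot gives the robot as it stands.
- The arm moves only by the tool apply_moves, never from a script. Its argument "moves" is a list of rows, each a list of 2 entries, a list of its own where there are three numbers: the shift along the tool's x, y, z in m, then the turn, a rotation vector about the tool's x, y, z in rad. A call has 1 to 5 rows; each row shifts and turns the pose as measured when the row begins, along the tool's axes as they then stand; what a row does not reach is not made up. A row lasts 1/12 s, in which the tool goes at most 41.7 mm and 7.16 degrees, less where a joint would pass 70% of its speed; a pose out of reach is approached as far as the arm can. A call is refused whole if a number of a shift passes 0.0417 or a number of a turn 0.125, either way. A call with a gripper value outside its range is refused whole. "gripper" is the finger opening in m, from 0 to 0.094, set as the call begins (left out, the last holds). The fingers move at their own pace and stop on an object; "newtons" is the grip in N (left out, the last holds). Time passes only in rows, so rows that do not move let the fingers close. It gives the time, the measured TCP pose, the force and the opening at its end, in the units of the state.
- bot.observe(): the state, without advancing time (a new reading comes with each control period).
- bot.get_image(name): name is "scene" or "top" or "wrist"; returns a dict with "frame" (480x640x3 uint8, red, green, blue), "camera_matrix" (3x3 intrinsics, pixels), "eye" and "orientation" of the camera in the world. Camera axes: x right, y up, looking along -z (the intrinsics and any distortion apply to the point x, -y, -z); pixel columns grow to the right and rows downward; lengths in m; the calibration is good to about 2 mm. The wrist camera is an equidistant fisheye: a pixel r from the principal point sees the ray r / f radians off the axis. A picture is of the moment at which its call begins. There is no depth.
- bot.hand_in(): hands the job in, once; it reports no verdict.
The state is a dict: "time": time; "joints": joint angles; "joint_vel": joint speeds; "joint_efforts": joint torques, N m; "tcp_pos": TCP position; "eef_rot": TCP orientation; "wrist_force": force on the tool from outside, world axes, zero at the start; "torque": the same for the moment, N m; "finger_gap": finger opening in m.
Only numpy, scipy, OpenCV 4.12 (cv2) and the standard library are available. Lean on these libraries where they do the work, as an engineer would, in place of code of your own. Each camera call takes 0.05 s, during which the arm holds its last target.

## Working session

There is one attempt and no reset: what is moved stays moved. The work goes in short steps, Python scripts to look and compute and a tool call to move; the robot and the scene stay as the last step left them, time stands still between calls to the robot, and variables do not carry over. Pictures are saved under pics/ and viewed, and the job is handed in when it is done.

Besides the shell and the picture viewer there is one more tool, called by a JSON object that holds its "api" and its "payload". apply_moves: Moves the arm, as the interface text tells. Its arguments: {"type":"object","properties":{"moves":{"type":"array"},"gripper":{"type":"number"},"newtons":{"type":"number"}},"required":["moves"]}

```bash
ls; mkdir -p pics
python3 - <<'E'
from rig import bot
import cv2
for n in("scene","top","wrist"):
    d=bot.get_image(n); cv2.imwrite(f"pics/{n}0.png",d["frame"][:,:,::-1]); print(n,d["camera_matrix"],d["eye"],d["orientation"])
print(bot.observe())
E
```

```text
pics
scene [[462.38354936   0.         319.74010188]
 [  0.         462.38354936 235.98904979]
 [  0.           0.           1.        ]] [ 1.35570397 -0.08911855  0.8197081 ] [0.64418881 0.56949479 1.33080567]
top [[499.54690109   0.         320.01862531]
 [  0.         499.54690109 244.01681569]
 [  0.           0.           1.        ]] [0.50092391 0.01037912 1.12380955] [ 0.09249327 -0.11717962 -1.58643122]
wrist [[371.64829954   0.         321.41065096]
 [  0.         371.64829954 237.43677216]
 [  0.           0.           1.        ]] [ 0.2157281  -0.51208737  0.38465643] [-0.23433369  0.18366447 -1.30541359]
{'time': 0.15, 'joints': array([-1.41906695e+00,  8.78137795e-02,  1.37188265e+00, -2.18214909e-05,
        1.68359175e+00, -1.03102804e-01]), 'joint_vel': array([-0.00041962, -0.0011136 , -0.00584087,  0.00059119, -0.00021119,
       -0.00027981]), 'joint_efforts': array([ 1.91280029e-03, -3.40643442e+01, -3.02792072e+01,  7.19276746e-02,
        3.05702607e-02, -1.18156881e-04]), 'tcp_pos': array([ 0.13857665, -0.53187403,  0.22956981]), 'eef_rot': array([-2.48479992e+00,  1.92044845e+00,  1.95125775e-03]), 'wrist_force': array([0.21854053, 0.60306982, 0.23176256]), 'torque': array([-0.00178922,  0.00948281,  0.03050507]), 'finger_gap': 0.09439178852468438}
```

View pics/top0.png

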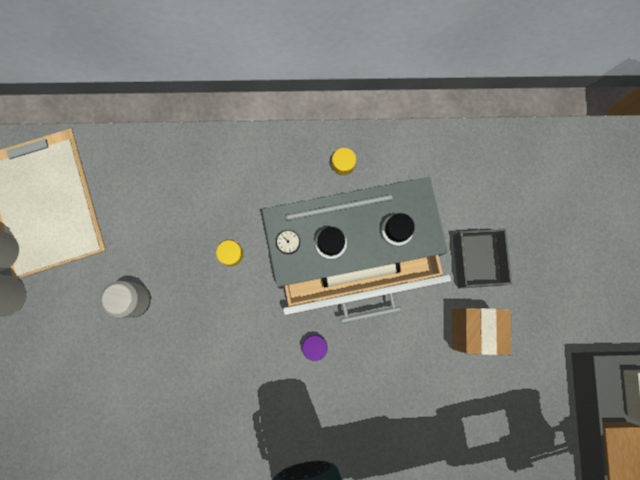

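View pics/scene0.png

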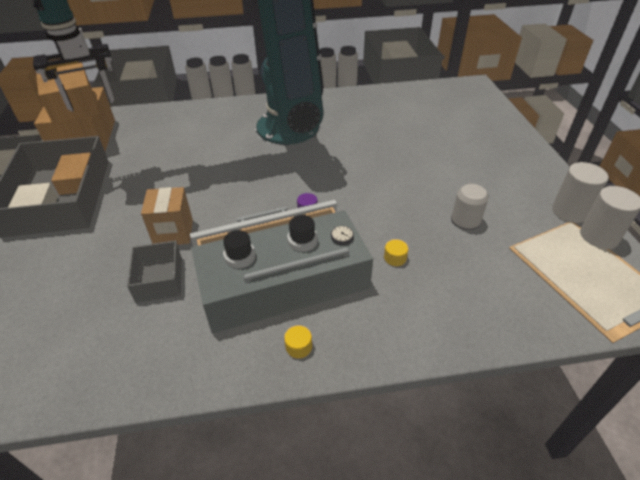

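```bash
cat > h.py <<'E'
import numpy as np,cv2
from scipy.spatial.transform import Rotation as R
from rig import bot
def ray(d,u,v,fish=False):
    K=d["camera_matrix"];x=(u-K[0,2])/K[0,0];y=(v-K[1,2])/K[1,1]
    if fish:
        r=np.hypot(x,y);s=np.sin(r)/r if r>1e-9 else 1;c=np.array([x*s,-y*s,-np.cos(r)])
    else:c=np.array([x,-y,-1.])
    return R.from_rotvec(d["orientation"]).apply(c)
def onz(d,u,v,z,fish=False):
    w=ray(d,u,v,fish);e=np.array(d["eye"]);return e+w*(z-e[2])/w[2]
def proj(d,p,fish=False):
    c=R.from_rotvec(d["orientation"]).inv().apply(np.array(p)-d["eye"]);K=d["camera_matrix"]
    x,y,z=c[0],-c[1],-c[2]
    if fish:
        r=np.hypot(x,y);t=np.arctan2(r,z);return K[0,2]+K[0,0]*x/r*t,K[1,2]+K[1,1]*y/r*t
    return K[0,2]+K[0,0]*x/z,K[1,2]+K[1,1]*y/z
E
python3 - <<'E'
from h import *
d=bot.get_image("top");f=d["frame"]
m=(f.max(2)<28).astype(np.uint8)
n,l,s,c=cv2.connectedComponentsWithStats(m)
for i in range(1,n):
    if s[i,4]>150: print(s[i],c[i],onz(d,*c[i],.15)[:2])
im=cv2.resize(f[165:360,215:525],None,fx=2.5,fy=2.5,interpolation=cv2.INTER_CUBIC)
cv2.imwrite("pics/crop1.png",im[:,:,::-1])
E
```

```text
[386 214  27  27 411] [399.12652068 225.63260341] [ 0.66527888 -0.16361207]
[318 228  26  27 248] [330.         238.02016129] [ 0.64282175 -0.02606919]
[278 461  53  19 636] [304.20754717 470.52044025] [0.2082446  0.03126613]
```

View pics/crop1.png

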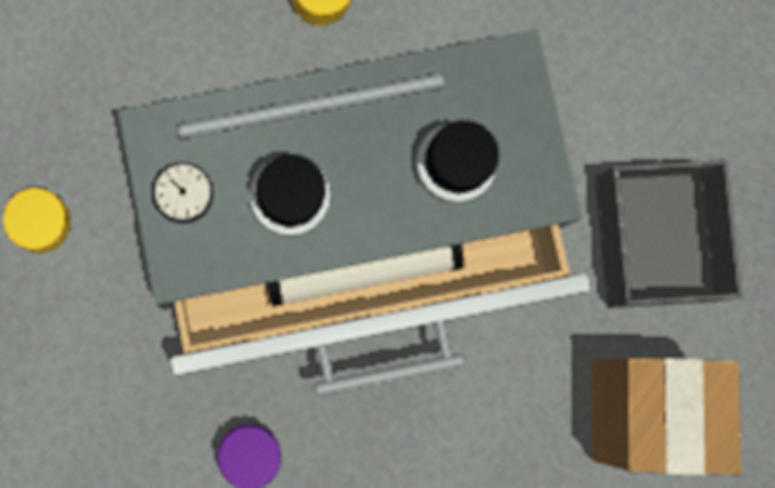

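The crop shows two black caps, at top-view pixels (331,241) and (399,228). The gauge is at (288,241), so the left one is the cap to take off. The purple (314,347) and yellow caps are lookalikes. The bar handle runs from (342,321) to (400,309).

Run:
```python
from h import *
d=bot.get_image("top")
P=lambda u,v,z:onz(d,u/2.5+215-.3,v/2.5+165-.3,z)
C=[P(*c,.1)[:2] for c in [(115,110),(540,32),(578,218),(158,303)]]
M=np.array([(90,180),(90,-180),(-90,-180),(-90,180)])/1e3
c1=P(291,189,.156)[:2];c2=P(463,155,.156)[:2];g=P(182,191,.114)[:2]
M=np.vstack([M,[[-.01,.055],[-.01,-.085],[.01,.14]]]);X=np.array(C+[c1,c2,g])
a=M-M.mean(0);b=X-X.mean(0)
th=np.arctan2((a[:,0]*b[:,1]-a[:,1]*b[:,0]).sum(),(a*b).sum())
Rm=np.array([[np.cos(th),-np.sin(th)],[np.sin(th),np.cos(th)]])
t=X.mean(0)-Rm@M.mean(0)
print("th",th,"t",t,"res mm",((M@Rm.T+t)-X)*1e3)
print("port",Rm@[-.01,.055]+t,c1,"other",Rm@[-.01,-.085]+t)
np.savez("unit.npz",th=th,t=t)
for z in(.04,.05,.06,.07): 
  for uv in[(318,390),(462,361)]: print(z,uv,Rm.T@(P(*uv,z)[:2]-t),P(*uv,z)[:2])
for z in(.08,.1):print("front",Rm.T@(P(173,372,z)[:2]-t),Rm.T@(P(590,290,z)[:2]-t))
print("purple",P(249,455,.038), "carton",P(630,360,.11),P(628,472,.11))
s=bot.get_image("scene");f=s["frame"]
im=cv2.resize(f[170:350,120:420],None,fx=2.6,fy=2.6,interpolation=cv2.INTER_CUBIC)
cv2.imwrite("pics/crop2.png",im[:,:,::-1])
```

```text
th 0.17851648450219226 t [ 0.66173275 -0.07915289] res mm [[  4.0220698   -1.21317013]
 [  6.61794765   3.24299112]
 [-11.83211285  -4.84965675]
 [-11.91647711   1.34152184]
 [  4.72364915   1.09721733]
 [  4.87391245  -0.5973923 ]
 [  3.5110109    0.97848889]]
port [ 0.64212533 -0.02680264] [ 0.63740168 -0.02789985] other [ 0.6669851  -0.16457778]
0.04 (318, 390) [-0.17486433  0.05933068] [ 0.47911199 -0.05181571]
0.04 (462, 361) [-0.17509484 -0.06754777] [ 0.50141493 -0.17671876]
0.05 (318, 390) [-0.17456438  0.05985968] [ 0.47931324 -0.05124186]
0.05 (462, 361) [-0.17479276 -0.0658481 ] [ 0.5014104  -0.17499246]
0.06 (318, 390) [-0.17426443  0.06038867] [ 0.47951449 -0.050668  ]
0.06 (462, 361) [-0.17449068 -0.06414843] [ 0.50140587 -0.17326616]
0.07 (318, 390) [-0.17396447  0.06091767] [ 0.47971574 -0.05009415]
0.07 (462, 361) [-0.1741886  -0.06244876] [ 0.50140134 -0.17153987]
front [-0.13564393  0.17614065] [-0.13738263 -0.17903485]
front [-0.13577252  0.17500104] [-0.1374779  -0.17336908]
purple [0.42538194 0.00837481 0.038     ] carton [ 0.49957792 -0.30080248  0.11      ] [ 0.41093841 -0.29401567  0.11      ]
```

View pics/crop2.png

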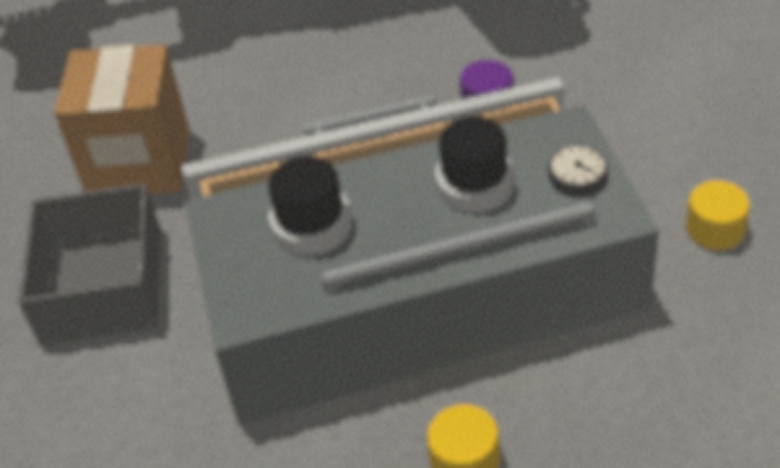

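View pics/wrist0.png

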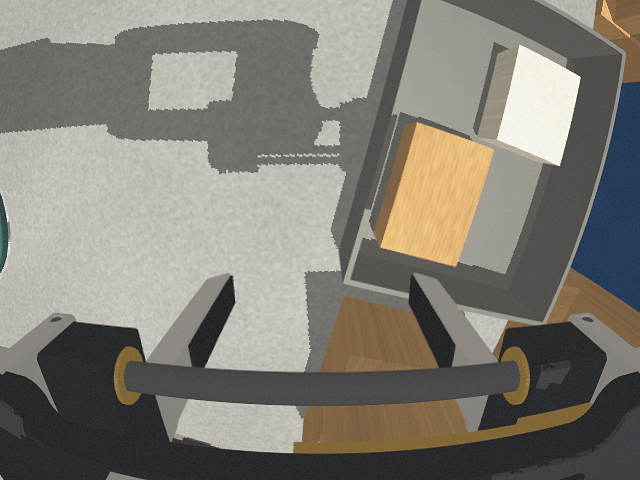

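Run:
```python
from h import *
d=bot.get_image("top")
P=lambda u,v,z:onz(d,u/2.5+215-.3,v/2.5+165-.3,z)
C=[P(*c,.1)[:2] for c in [(115,110),(540,32)]]
M=np.array([(90,180),(90,-180)])/1e3
X=np.array(C+[P(291,189,.156)[:2],P(463,155,.156)[:2],P(182,191,.114)[:2]])
M=np.vstack([M,[[-.01,.055],[-.01,-.085],[.01,.14]]])
a=M-M.mean(0);b=X-X.mean(0)
th=np.arctan2((a[:,0]*b[:,1]-a[:,1]*b[:,0]).sum(),(a*b).sum())
Rm=np.array([[np.cos(th),-np.sin(th)],[np.sin(th),np.cos(th)]])
t=X.mean(0)-Rm@M.mean(0)
print("th",th,"t",t,"res mm",((M@Rm.T+t)-X)*1e3)
np.savez("unit.npz",th=th,t=t)
print("port",Rm@[-.01,.055]+t)
for c in[(578,218),(158,303)]:print("fc",Rm.T@(P(*c,.1)[:2]-t))
for uv in[(318,390),(462,361)]: print(uv,Rm.T@(P(*uv,.05)[:2]-t))
for z in(.1,):print("front",Rm.T@(P(173,372,z)[:2]-t),Rm.T@(P(590,290,z)[:2]-t))
s=bot.get_image("scene")
for z in(.04,.06,.08): 
  e=s["eye"]; 
  for uv in[(310,128),(430,102)]: print("scene",z,Rm.T@(onz(s,uv[0]/2.6+120,uv[1]/2.6+170,z)[:2]-t))
for x in(-.17,-.22,-.3): print(x,Rm@[x,-.0]+t)
```

```text
th 0.1707218893817647 t [ 0.65676812 -0.07962332] res mm [[ 0.56100022 -2.13069564]
 [ 0.39350314  1.83796227]
 [ 0.16765678  0.77802398]
 [-0.75672572 -1.10617028]
 [-0.36543442  0.62087967]]
port [ 0.63756933 -0.02712183]
fc [-0.07113784 -0.17830695]
fc [-0.07491257  0.1755666 ]
(318, 390) [-0.17005327  0.05811735]
(462, 361) [-0.16930181 -0.06758839]
front [-0.13216006  0.17355757] [-0.13115001 -0.17481526]
scene 0.04 [-0.19037779 -0.05582975]
scene 0.04 [-0.18833049  0.06352986]
scene 0.06 [-0.16786835 -0.05768358]
scene 0.06 [-0.16587356  0.05861438]
scene 0.08 [-0.14535891 -0.05953741]
scene 0.08 [-0.14341664  0.05369891]
-0.17 [ 0.48923951 -0.10850527]
-0.22 [ 0.43996639 -0.11699996]
-0.3 [ 0.3611294  -0.13059146]
```

{"api": "apply_moves", "payload": {"moves": [[[-0.027, -0.031, 0], [0, 0, 0]], [[-0.027, -0.031, 0], [0, 0, 0]], [[-0.027, -0.031, 0], [0, 0, 0]], [[-0.027, -0.031, 0], [0, 0, 0]], [[-0.027, -0.031, 0], [0, 0, 0]]], "gripper": 0, "newtons": 20}}

```text
time: 0.82
tcp_pos: [0.2536, -0.3637, 0.2272]
eef_rot: [2.471, -1.939, -0.004]
wrist_force: [1.6, -0.2, 0.7]
finger_gap: 0.0641
```

{"api": "apply_moves", "payload": {"moves": [[[-0.027, -0.031, 0], [0, 0, 0]], [[-0.027, -0.031, 0], [0, 0, 0]], [[-0.027, -0.031, 0], [0, 0, 0]], [[-0.027, -0.031, 0], [0, 0, 0]], [[-0.027, -0.031, 0], [0, 0, 0]]]}}

```text
time: 1.23
tcp_pos: [0.372, -0.1919, 0.2283]
eef_rot: [2.468, -1.943, 0.004]
wrist_force: [0.3, -0.6, 0.6]
finger_gap: 0.0312
```

```bash
cat > go.py <<'E'
import sys
from h import *
def go(ux,uy,z,yaw):  # target in unit xy, world z, world yaw
    u=np.load("unit.npz");th=float(u["th"])
    o=bot.observe();Rm=R.from_rotvec(o["eef_rot"])
    c,s=np.cos(th),np.sin(th);t=u["t"]+np.array([[c,-s],[s,c]])@[ux,uy]
    T=R.from_matrix(np.array([[np.cos(yaw),np.sin(yaw),0],[np.sin(yaw),-np.cos(yaw),0],[0,0,-1]]))
    d=np.append(t,z)-o["tcp_pos"]
    loc=np.array([[c,s],[-s,c]])@(o["tcp_pos"][:2]-u["t"])
    np.set_printoptions(precision=4,suppress=True)
    print("t",o["time"],"unit xy",loc,"z",o["tcp_pos"][2],"yaw",np.arctan2(Rm.as_matrix()[1,0],Rm.as_matrix()[0,0]),"F",o["wrist_force"],"tq",o["torque"],"gap",o["finger_gap"],"j",o["joints"])
    print("shift in tool",Rm.inv().apply(d),"turn",(Rm.inv()*T).as_rotvec())
go(*[float(a) for a in sys.argv[1:5]])
E
python3 go.py -0.215 0 0.2 -1.40
```

```text
t 1.2333 unit xy [-0.2997 -0.0623] z 0.2283266974661944 yaw -1.3340193596099947 F [ 0.2647 -0.6047  0.5641] tq [-0.0213 -0.0652 -0.0471] gap 0.031172946173186764 j [-0.6117 -0.212   1.6577 -0.0003  1.6934  0.7223]
shift in tool [-0.0566 -0.0886  0.0283] turn [-0.0014 -0.002   0.066 ]
```

{"api": "apply_moves", "payload": {"moves": [[[-0.019, -0.029, 0], [0, 0, 0.022]], [[-0.019, -0.029, 0], [0, 0, 0.022]], [[-0.019, -0.03, 0], [0, 0, 0.022]], [[0, 0, 0.035], [0, 0, 0]], [[0, 0, 0.035], [0, 0, 0]]]}}

```text
time: 1.65
tcp_pos: [0.458, -0.107, 0.1674]
eef_rot: [-2.404, 2.005, -0.038]
wrist_force: [0.0, 0.1, -0.5]
finger_gap: 0.001
```

```bash
python3 go.py -0.215 0 0.065 -1.40; python3 -c "
from h import *
for n in('top','wrist'):
    d=bot.get_image(n);cv2.imwrite(f'pics/{n}1.png',d['frame'][:,:,::-1])"
```

```text
t 1.65 unit xy [-0.2006  0.0068] z 0.16742113131710698 yaw -1.39046468125133 F [ 0.032   0.1031 -0.5144] tq [0.0027 0.0529 0.0286] gap 0.0009656533857078295 j [-0.3514 -0.0902  1.6733  0.0019  1.5318  1.0388]
shift in tool [0.0055 0.017  0.1021] turn [-0.0241 -0.0118  0.0097]
```

View pics/wrist1.png

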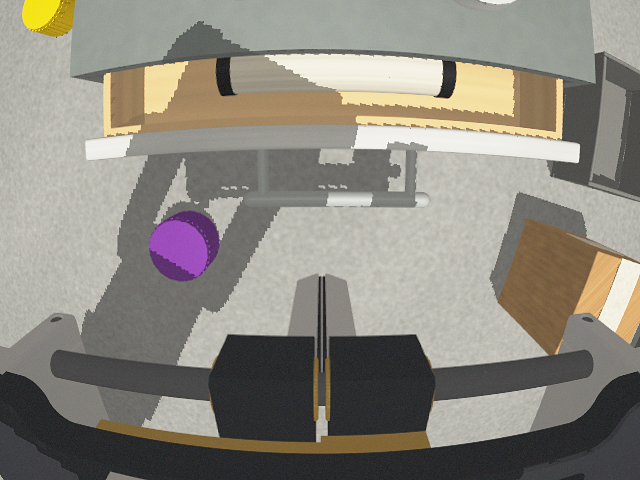

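The closed fingertips, at wrist pixels (322,275), are in front of the handle bar, which spans (245–430,200). The purple cap at (185,246) is clear to the left.

{"api": "apply_moves", "payload": {"moves": [[[0.005, 0.017, 0.01], [-0.024, -0.012, 0.01]], [[0, 0, 0.03], [0, 0, 0]], [[0, 0, 0.03], [0, 0, 0]], [[0, 0, 0.02], [0, 0, 0]], [[0, 0, 0], [0, 0, 0]]]}}

```text
time: 2.17
tcp_pos: [0.4389, -0.1177, 0.0775]
eef_rot: [2.395, -2.028, -0.007]
wrist_force: [-0.0, 0.4, -0.7]
finger_gap: 0.0008
```

```bash
python3 go.py -0.185 0 0.065 -1.40
```

```text
t 2.1667 unit xy [-0.2212 -0.0005] z 0.07751943165049786 yaw -1.4052697761389137 F [-0.0446  0.3703 -0.6977] tq [-0.0451  0.0074  0.0395] gap 0.0008086266225886595 j [-0.3858 -0.0381  1.8092 -0.0014  1.3759  1.0197]
shift in tool [-0.0006 -0.0362  0.0123] turn [ 0.0053  0.0017 -0.0053]
```

{"api": "apply_moves", "payload": {"moves": [[[0, -0.02, 0.012], [0.005, 0, 0]], [[0, -0.01, 0], [0, 0, 0]], [[0, -0.01, 0], [0, 0, 0]], [[0, -0.01, 0], [0, 0, 0]], [[0, -0.01, 0], [0, 0, 0]]]}}

```text
time: 2.58
tcp_pos: [0.5009, -0.1114, 0.0746]
eef_rot: [2.392, -2.036, 0.005]
wrist_force: [-1.2, 0.5, -0.3]
finger_gap: 0.0005
```

```bash
python3 go.py -0.138 0 0.065 -1.40
```

```text
t 2.5833 unit xy [-0.159  -0.0048] z 0.07462103787570015 yaw -1.4102945339950435 F [-1.2497  0.4672 -0.3493] tq [-0.0755  0.2329  0.0409] gap 0.0004988602482000417 j [-0.3284  0.0894  1.6847 -0.0016  1.365   1.0823]
shift in tool [-0.0051 -0.021   0.0096] turn [-0.0014 -0.0026 -0.0103]
```

{"api": "apply_moves", "payload": {"moves": [[[-0.002, -0.007, 0.008], [0, 0, -0.01]], [[0, -0.006, 0.002], [0, 0, 0]], [[0, -0.005, 0], [0, 0, 0]]]}}

```text
time: 2.83
tcp_pos: [0.5222, -0.1073, 0.0692]
eef_rot: [2.404, -2.022, 0.012]
wrist_force: [-14.6, -3.3, 4.2]
finger_gap: 0.0001
```

```bash
python3 go.py -0.138 0 0.065 -1.40; python3 -c "
from h import *
for n in('top','wrist'):
    d=bot.get_image(n);cv2.imwrite(f'pics/{n}2.png',d['frame'][:,:,::-1])"
```

```text
t 2.8333 unit xy [-0.1373 -0.0045] z 0.06916124283287528 yaw -1.398841948383565 F [-14.5843  -3.3196   4.1726] tq [-0.6912  2.8045  0.0093] gap 0.00012185987254284824 j [-0.307   0.1346  1.6464 -0.0034  1.3539  1.0925]
shift in tool [-0.0045  0.0007  0.0041] turn [-0.0044 -0.0061  0.0012]
```

View pics/wrist2.png

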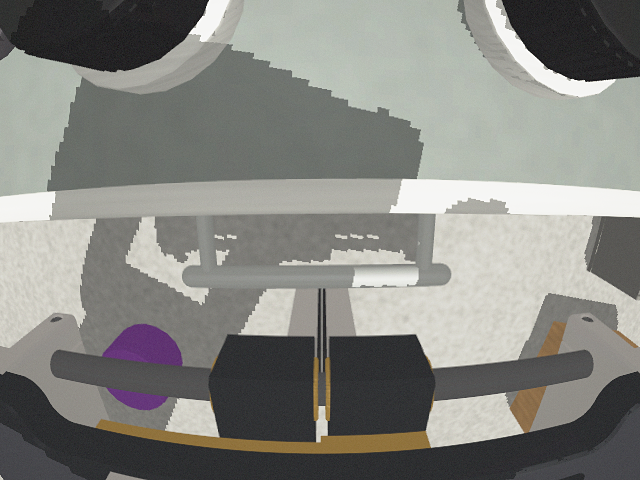

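The drawer front, at wrist row 200, is flush against the cabinet. The force rose to 15 N at the predicted stop. I'll push a little more to confirm.

{"api": "apply_moves", "payload": {"moves": [[[0, -0.005, 0], [0, 0, 0]], [[0, -0.004, 0], [0, 0, 0]]]}}

```text
time: 3.1
tcp_pos: [0.5223, -0.1074, 0.0692]
eef_rot: [2.391, -2.011, -0.012]
wrist_force: [-12.2, -1.8, 6.6]
finger_gap: 0.0003
```

```bash
python3 go.py -0.138 0 0.065 -1.40
```

```text
t 3.1 unit xy [-0.1372 -0.0045] z 0.06920091904741098 yaw -1.3987729607038322 F [-12.2306  -1.8412   6.6277] tq [-0.2896  2.0008  0.0212] gap 0.00027283087288080686 j [-0.3012  0.1496  1.6294 -0.0131  1.3764  1.1003]
shift in tool [-0.0045  0.0007  0.0042] turn [ 0.0181 -0.0052  0.0012]
```

{"api": "apply_moves", "payload": {"moves": [[[0, 0.02, 0], [0, 0, 0]], [[0, 0.01, -0.015], [0.01, 0, 0]], [[0, 0, -0.04], [0, 0, -0.1]], [[0, 0, -0.04], [0, 0, -0.12]], [[0, 0, -0.04], [0, 0, -0.12]]], "gripper": 0.09}}

```text
time: 3.52
tcp_pos: [0.4871, -0.1098, 0.1978]
eef_rot: [2.711, -1.565, -0.038]
wrist_force: [-0.3, -1.0, -0.1]
finger_gap: 0.0297
```

{"api": "apply_moves", "payload": {"moves": [[[0, 0, -0.04], [0, 0, -0.12]], [[0, 0, -0.03], [0, 0, -0.12]], [[0, 0, 0], [0, 0, 0]]]}}

```text
time: 3.77
tcp_pos: [0.4924, -0.1105, 0.2825]
eef_rot: [2.894, -1.211, -0.005]
wrist_force: [1.0, -0.4, 0.3]
finger_gap: 0.0506
```

```bash
python3 go.py -0.01 0.055 0.24 -0.7;  python3 -c "
from h import *
for n in('wrist','top'):
    d=bot.get_image(n);cv2.imwrite(f'pics/{n}3.png',d['frame'][:,:,::-1])"
```

```text
t 3.7667 unit xy [-0.1672 -0.0025] z 0.28245796316577493 yaw -0.7927248304347232 F [ 0.9957 -0.3603  0.2935] tq [-0.0445 -0.0292 -0.0085] gap 0.05061155111233577 j [-0.3303 -0.0159  1.375  -0.0044  1.7856  0.4614]
shift in tool [ 0.0426 -0.1621  0.0416] turn [ 0.0052  0.0012 -0.0927]
```

View pics/top3.png

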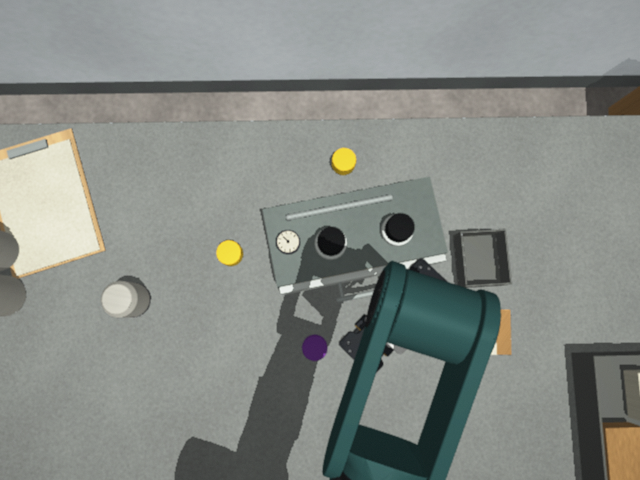

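View pics/wrist3.png

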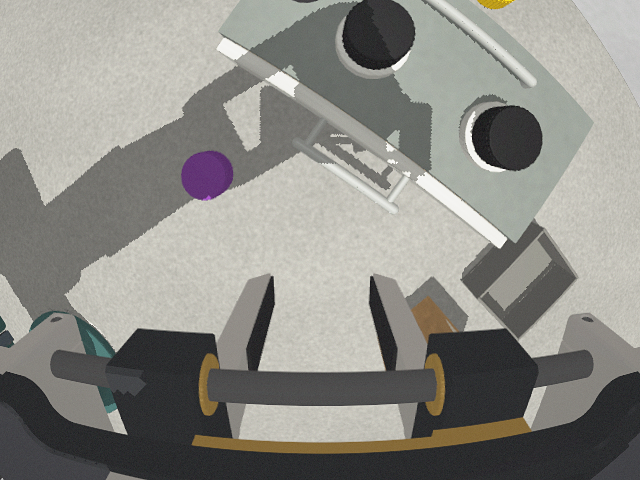

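{"api": "apply_moves", "payload": {"moves": [[[0.009, -0.035, 0], [0, 0, -0.03]], [[0.009, -0.036, 0], [0, 0, -0.03]], [[0.009, -0.036, 0], [0, 0, -0.03]], [[0.009, -0.036, 0.01], [0, 0, 0]], [[0.004, -0.016, 0.02], [0, 0, 0]]], "gripper": 0.094}}

```text
time: 4.28
tcp_pos: [0.6293, -0.0202, 0.2386]
eef_rot: [2.936, -1.102, -0.023]
wrist_force: [-0.3, -0.6, -0.3]
finger_gap: 0.0916
```

{"api": "apply_moves", "payload": {"moves": [[[0, 0, 0], [0, 0, 0]]]}}

```text
time: 4.37
tcp_pos: [0.6289, -0.0177, 0.2301]
eef_rot: [2.935, -1.099, -0.042]
wrist_force: [-1.4, -0.6, -1.5]
finger_gap: 0.0932
```

```bash
python3 go.py -0.01 0.055 0.22 -0.7;  python3 -c "
from h import *
for n in('wrist','scene'):
    d=bot.get_image(n);cv2.imwrite(f'pics/{n}4.png',d['frame'][:,:,::-1])
u=np.load('unit.npz');th=float(u['th']);c,s=np.cos(th),np.sin(th)
p=u['t']+np.array([[c,-s],[s,c]])@[-.01,.055]
d=bot.get_image('wrist')
print(proj(d,[*p,.156],True),proj(d,[*p,.118],True))"
```

```text
t 4.3667 unit xy [-0.0169  0.0658] z 0.23005212289640645 yaw -0.7166608066447433 F [-1.3535 -0.6323 -1.5121] tq [-0.1032  0.0301 -0.0019] gap 0.09323188318990087 j [-0.1178  0.2856  1.141  -0.0007  1.7425  0.5985]
shift in tool [0.013  0.0013 0.0098] turn [ 0.0159  0.0225 -0.0165]
(np.float64(341.6869719979071), np.float64(254.2188945418158)) (np.float64(340.0126733260438), np.float64(237.6837871794398))
```

View pics/wrist4.png

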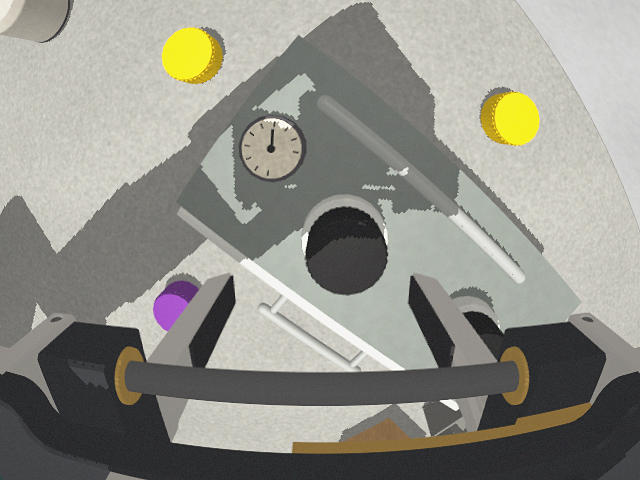

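View pics/scene4.png

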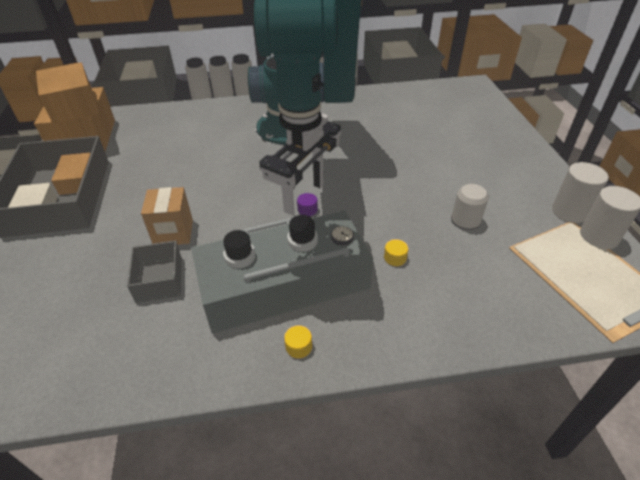

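The wrist view shows the target cap's top at (346,251), with the gauge next to it at (270,148). The prediction from the top view was (342,254), so they agree to about 2 mm. The drawer is shut.

```bash
python3 -c "
from h import *
d=bot.get_image('wrist');f=d['frame']
m=((f.max(2)<75)&(np.indices(f.shape[:2])[0]>190)&(np.indices(f.shape[:2])[0]<300)).astype(np.uint8)
m[:,:295]=0;m[:,395:]=0
n,l,s,c=cv2.connectedComponentsWithStats(m);i=1+s[1:,4].argmax();print(s[i],c[i])
u=np.load('unit.npz');th=float(u['th']);c,s=np.cos(th),np.sin(th)
for uv in[(346,251)]:
  p=onz(d,*uv,.156,True)[:2];print(p,np.array([[c,s],[-s,c]])@(p-u['t']))
"
```

```text
[ 303  202   81   86 5342] [342.49195058 244.73923624]
[ 0.64120648 -0.0288233 ] [-0.0067048   0.05270533]
```

{"api": "apply_moves", "payload": {"moves": [[[0.013, 0.001, 0.01], [0.016, 0.022, -0.016]], [[0, 0, 0], [0, 0, 0]]]}}

```text
time: 4.73
tcp_pos: [0.6369, -0.0322, 0.2317]
eef_rot: [-2.946, 1.085, -0.026]
wrist_force: [-0.6, -0.1, -0.6]
finger_gap: 0.094
```

```bash
python3 go.py -0.01 0.055 0.148 -0.7; python3 -c "
from h import *
d=bot.get_image('wrist');cv2.imwrite('pics/wrist5.png',d['frame'][:,:,::-1])"
```

```text
t 4.7333 unit xy [-0.0116  0.0501] z 0.23174330786635858 yaw -0.7057011538438576 F [-0.6276 -0.0711 -0.6191] tq [-0.013  -0.0057 -0.0288] gap 0.09397062850567407 j [-0.1386  0.2724  1.154  -0.0015  1.6989  0.5668]
shift in tool [-0.004  -0.0037  0.0837] turn [-0.0074 -0.0146 -0.0056]
```

View pics/wrist5.png

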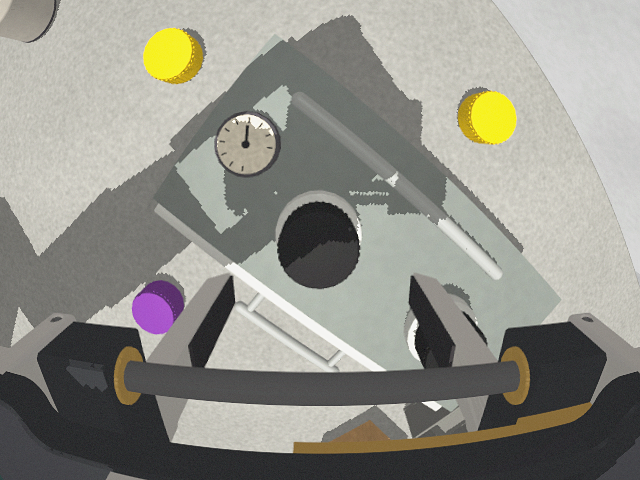

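{"api": "apply_moves", "payload": {"moves": [[[-0.002, -0.004, 0.01], [-0.007, -0.014, 0]], [[0, 0, 0.02], [0, 0, 0]], [[0, 0, 0.02], [0, 0, 0]], [[0, 0, 0], [0, 0, 0]]]}}

```text
time: 5.12
tcp_pos: [0.6385, -0.028, 0.1901]
eef_rot: [-2.94, 1.092, -0.017]
wrist_force: [-0.9, 0.0, -0.5]
finger_gap: 0.094
```

```bash
python3 go.py -0.009 0.054 0.148 -0.7; python3 -c "
from h import *
d=bot.get_image('wrist');cv2.imwrite('pics/wrist6.png',d['frame'][:,:,::-1])"
```

```text
t 5.1167 unit xy [-0.0092  0.054 ] z 0.19010693163279344 yaw -0.7113194320742915 F [-0.9343  0.0071 -0.5434] tq [ 0.0173  0.0907 -0.006 ] gap 0.09395315978220209 j [-0.1338  0.2879  1.2167  0.0025  1.6257  0.5777]
shift in tool [-0.0002  0.0002  0.0421] turn [-0.0082 -0.0082 -0.0113]
```

View pics/wrist6.png

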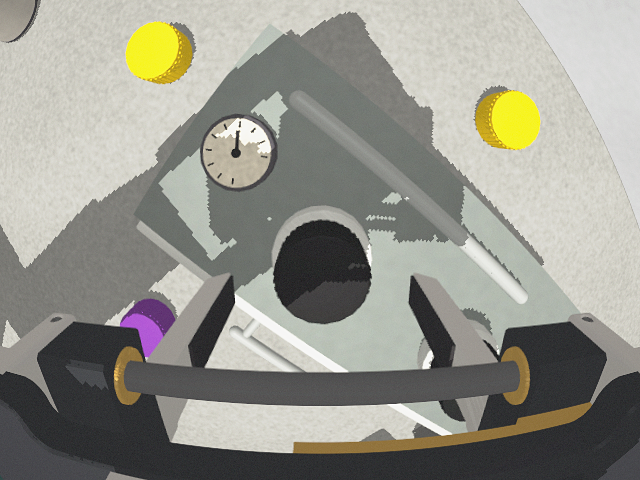

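The cap's centre column is 323 and the midpoint between the fingers is 322, so it is centred. Next I descend and grip.

{"api": "apply_moves", "payload": {"moves": [[[0, 0, 0.018], [-0.008, -0.008, 0]], [[0, 0, 0.014], [0, 0, 0]], [[0, 0, 0.008], [0, 0, 0]], [[0, 0, 0], [0, 0, 0]]]}}

```text
time: 5.5
tcp_pos: [0.6415, -0.028, 0.1548]
eef_rot: [-2.943, 1.094, -0.014]
wrist_force: [-0.2, 0.3, -0.8]
finger_gap: 0.0939
```

```bash
python3 go.py -0.009 0.054 0.148 -0.7
```

```text
t 5.5 unit xy [-0.0063  0.0535] z 0.15482540780584775 yaw -0.7119565755024535 F [-0.2273  0.3355 -0.7631] tq [ 0.0032 -0.0334 -0.0122] gap 0.09386001845967526 j [-0.1319  0.3092  1.2599  0.0001  1.5633  0.58  ]
shift in tool [-0.0022  0.0018  0.0068] turn [-0.0051 -0.0076 -0.0119]
```

{"api": "apply_moves", "payload": {"moves": [[[-0.002, 0.002, 0.007], [-0.005, -0.007, 0]], [[0, 0, 0], [0, 0, 0]]]}}

```text
time: 5.67
tcp_pos: [0.6387, -0.0281, 0.1476]
eef_rot: [2.944, -1.095, -0.0]
wrist_force: [-0.4, 0.3, -0.8]
finger_gap: 0.0938
```

{"api": "apply_moves", "payload": {"moves": [[[0, 0, 0], [0, 0, 0]], [[0, 0, 0], [0, 0, 0]], [[0, 0, 0], [0, 0, 0]], [[0, 0, 0], [0, 0, 0]], [[0, 0, 0], [0, 0, 0]]], "gripper": 0.04, "newtons": 30}}

```text
time: 6.08
tcp_pos: [0.6398, -0.0282, 0.1499]
eef_rot: [-2.944, 1.095, -0.005]
wrist_force: [-0.0, -0.3, 0.4]
finger_gap: 0.0638
```

{"api": "apply_moves", "payload": {"moves": [[[0, 0, 0], [0, 0, 0]], [[0, 0, 0], [0, 0, 0]], [[0, 0, 0], [0, 0, 0]]]}}

```text
time: 6.33
tcp_pos: [0.64, -0.0282, 0.1505]
eef_rot: [-2.944, 1.095, -0.007]
wrist_force: [-0.6, -0.1, -0.2]
finger_gap: 0.0542
```

```bash
python3 go.py -0.009 0.054 0.148 -0.7
```

```text
t 6.3333 unit xy [-0.0078  0.0535] z 0.15049524670844625 yaw -0.7120977942687143 F [-0.6365 -0.0706 -0.1691] tq [-0.0795 -0.0542 -0.0023] gap 0.05417923564582794 j [-0.1325  0.3114  1.2658 -0.0001  1.56    0.5796]
shift in tool [-0.0012  0.0006  0.0025] turn [-0.0023 -0.0038 -0.0121]
```

{"api": "apply_moves", "payload": {"moves": [[[0, 0, 0], [0, 0, 0]], [[0, 0, 0], [0, 0, 0]], [[0, 0, 0], [0, 0, -0.05]], [[0, 0, 0], [0, 0, -0.05]], [[0, 0, 0], [0, 0, -0.05]]]}}

```text
time: 6.75
tcp_pos: [0.6396, -0.0282, 0.1505]
eef_rot: [-3.019, 0.868, -0.005]
wrist_force: [-0.4, 0.1, 0.2]
finger_gap: 0.0539
```

```bash
python3 go.py -0.009 0.054 0.150 -0.7
```

```text
t 6.75 unit xy [-0.0082  0.0536] z 0.15048289214100904 yaw -0.5598490463721953 F [-0.4465  0.0953  0.1615] tq [-0.0616 -0.0594 -1.3145] gap 0.05389313896912718 j [-0.1327  0.3112  1.266   0.0002  1.5612  0.4272]
shift in tool [-0.0008  0.0002  0.0005] turn [-0.0017 -0.0027  0.1402]
```

{"api": "apply_moves", "payload": {"moves": [[[0, 0, 0], [0, 0, 0]]]}}

```text
time: 6.83
tcp_pos: [0.6394, -0.0285, 0.1505]
eef_rot: [-3.019, 0.87, -0.005]
wrist_force: [0.5, 0.3, -0.9]
finger_gap: 0.0541
```

```bash
python3 go.py -0.009 0.054 0.150 -0.7
```

```text
t 6.8333 unit xy [-0.0085  0.0533] z 0.1505010238732868 yaw -0.5609306540043801 F [ 0.4931  0.3192 -0.8502] tq [-0.108  -0.0523 -0.6224] gap 0.054068116005526835 j [-0.133   0.3111  1.2661 -0.0003  1.5615  0.4279]
shift in tool [-0.0009 -0.0002  0.0005] turn [-0.0011 -0.0027  0.1391]
```

{"api": "apply_moves", "payload": {"moves": [[[0, 0, 0], [0, 0, -0.03]], [[0, 0, 0], [0, 0, 0]]]}}

```text
time: 7.0
tcp_pos: [0.6391, -0.0291, 0.1505]
eef_rot: [3.029, -0.832, 0.004]
wrist_force: [0.2, 0.7, -0.2]
finger_gap: 0.0541
```

```bash
python3 go.py -0.009 0.054 0.150 -0.7
```

```text
t 7.0 unit xy [-0.0088  0.0528] z 0.1504824029874448 yaw -0.5362597723793393 F [ 0.2391  0.715  -0.2096] tq [ 0.0574 -0.0577 -0.7324] gap 0.05405259383916699 j [-0.1338  0.311   1.2663 -0.0005  1.5619  0.4025]
shift in tool [-0.0009 -0.0007  0.0005] turn [-0.0007 -0.0023  0.1637]
```

{"api": "apply_moves", "payload": {"moves": [[[0, 0, 0], [0, 0, 0.08]], [[0, 0, 0], [0, 0, 0.08]], [[0, 0, 0], [0, 0, 0.08]], [[0, 0, 0], [0, 0, 0.05]], [[0, 0, 0], [0, 0, 0]]]}}

```text
time: 7.42
tcp_pos: [0.6399, -0.0289, 0.1505]
eef_rot: [-2.866, 1.285, -0.007]
wrist_force: [-0.8, 0.3, -0.4]
finger_gap: 0.0542
```

```bash
python3 go.py -0.009 0.054 0.150 -0.7
```

```text
t 7.4167 unit xy [-0.008   0.0528] z 0.1505491169013942 yaw -0.8432472115627324 F [-0.7606  0.2664 -0.4171] tq [-0.0744  0.1201 -0.0045] gap 0.05415094782770361 j [-0.1335  0.3112  1.2659 -0.0002  1.5601  0.7098]
shift in tool [-0.0015  0.0003  0.0005] turn [-0.0024 -0.0037 -0.1432]
```

{"api": "apply_moves", "payload": {"moves": [[[0, 0, 0], [0, 0, 0.05]], [[0, 0, 0], [0, 0, 0.05]], [[0, 0, 0], [0, 0, 0.05]]]}}

```text
time: 7.67
tcp_pos: [0.6398, -0.0287, 0.1505]
eef_rot: [-2.76, 1.499, -0.006]
wrist_force: [-0.2, 0.9, 0.0]
finger_gap: 0.0543
```

```bash
python3 go.py -0.009 0.054 0.150 -0.7
```

```text
t 7.6667 unit xy [-0.008  0.053] z 0.15054626784672726 yaw -0.9954805227442219 F [-0.2162  0.8995  0.0398] tq [-0.1156  0.072   0.0219] gap 0.05431858710063429 j [-0.1331  0.3113  1.2658 -0.0005  1.5604  0.8624]
shift in tool [-0.0013  0.0005  0.0005] turn [-0.0023 -0.0035 -0.2955]
```

Turning counter-clockwise stopped within the play at about 1 Nm. Turning clockwise runs freely past the play with no torque, so it is a reverse thread. I'll continue to about 1.05 rad.

{"api": "apply_moves", "payload": {"moves": [[[0, 0, 0], [0, 0, 0.1]], [[0, 0, 0], [0, 0, 0.1]], [[0, 0, 0], [0, 0, 0.1]], [[0, 0, 0], [0, 0, 0.1]], [[0, 0, 0], [0, 0, 0.1]]]}}

```text
time: 8.08
tcp_pos: [0.6391, -0.0289, 0.1505]
eef_rot: [2.285, -2.156, 0.004]
wrist_force: [-0.7, 0.1, 0.9]
finger_gap: 0.0541
```

{"api": "apply_moves", "payload": {"moves": [[[0, 0, 0], [0, 0, 0.1]], [[0, 0, 0], [0, 0, 0.07]], [[0, 0, 0], [0, 0, 0]]]}}

```text
time: 8.33
tcp_pos: [0.6388, -0.0286, 0.1505]
eef_rot: [2.084, -2.35, 0.004]
wrist_force: [-0.4, -0.2, -0.5]
finger_gap: 0.0539
```

```bash
python3 go.py -0.009 0.054 0.150 -1.72
```

```text
t 8.3333 unit xy [-0.0091  0.0533] z 0.15052226032085242 yaw -1.69049107432931 F [-0.3905 -0.2275 -0.4546] tq [-0.0386  0.0794  0.0209] gap 0.05393643291088357 j [-0.1324  0.3109  1.2663 -0.002   1.5629  1.5581]
shift in tool [-0.0007  0.0002  0.0005] turn [-0.0014 -0.002   0.0295]
```

{"api": "apply_moves", "payload": {"moves": [[[0, 0, 0], [0, 0, 0.03]], [[0, 0, -0.003], [0, 0, 0]], [[0, 0, -0.003], [0, 0, 0]], [[0, 0, -0.003], [0, 0, 0]], [[0, 0, 0], [0, 0, 0]]]}}

```text
time: 8.75
tcp_pos: [0.6386, -0.0281, 0.1594]
eef_rot: [2.06, -2.37, 0.002]
wrist_force: [-0.2, 0.3, -1.3]
finger_gap: 0.0537
```

```bash
python3 go.py -0.009 0.054 0.150 -1.72
```

```text
t 8.75 unit xy [-0.0091  0.0538] z 0.15941765706742184 yaw -1.7104465515082 F [-0.234   0.2898 -1.3084] tq [-0.0216 -0.0252 -0.0271] gap 0.05369579190392623 j [-0.1319  0.3074  1.2529 -0.0015  1.581   1.5785]
shift in tool [-0.0002 -0.0001  0.0094] turn [-0.0002 -0.0015  0.0096]
```

Lifted 9 mm with only about 1 N of cap weight on the wrist, so it is free. I'll continue straight up.

{"api": "apply_moves", "payload": {"moves": [[[0, 0, -0.008], [0, 0, 0]], [[0, 0, -0.012], [0, 0, 0]], [[0, 0, -0.02], [0, 0, 0]], [[0, 0, -0.025], [0, 0, 0]], [[0, 0, -0.025], [0, 0, 0]]]}}

```text
time: 9.17
tcp_pos: [0.6355, -0.0274, 0.2473]
eef_rot: [2.058, -2.36, -0.016]
wrist_force: [1.2, 0.9, -0.8]
finger_gap: 0.0542
```

{"api": "apply_moves", "payload": {"moves": [[[0, 0, -0.025], [0, 0, 0]], [[0, 0, -0.01], [0, 0, 0]], [[0, 0, 0], [0, 0, 0]], [[0, 0, 0], [0, 0, 0]], [[0, 0, 0], [0, 0, 0]]]}}

```text
time: 9.58
tcp_pos: [0.638, -0.0276, 0.2952]
eef_rot: [-2.066, 2.366, -0.004]
wrist_force: [0.1, -0.6, -1.0]
finger_gap: 0.0537
```

```bash
python3 go.py -0.009 0.054 0.150 -1.72; python3 -c "
from h import *
for n in('wrist','scene','top'):
    d=bot.get_image(n);f=d['frame']
    if n=='scene': f=cv2.resize(f[120:370,100:440],None,fx=2.3,fy=2.3)
    cv2.imwrite(f'pics/{n}7.png',f[:,:,::-1])
print(bot.observe()['joint_vel'])"
```

```text
t 9.5833 unit xy [-0.0096  0.0544] z 0.29515403646148547 yaw -1.706059484414998 F [ 0.1361 -0.5513 -1.0125] tq [ 0.0342  0.017  -0.0284] gap 0.053722462891866496 j [-0.1314  0.2867  1.0116 -0.0011  1.8412  1.5743]
shift in tool [ 0.0001 -0.0004  0.1452] turn [-0.0021 -0.0011  0.0139]
[ 0.00068929  0.0026351   0.00301441  0.00109104  0.00086726 -0.00034333]
```

View pics/scene7.png

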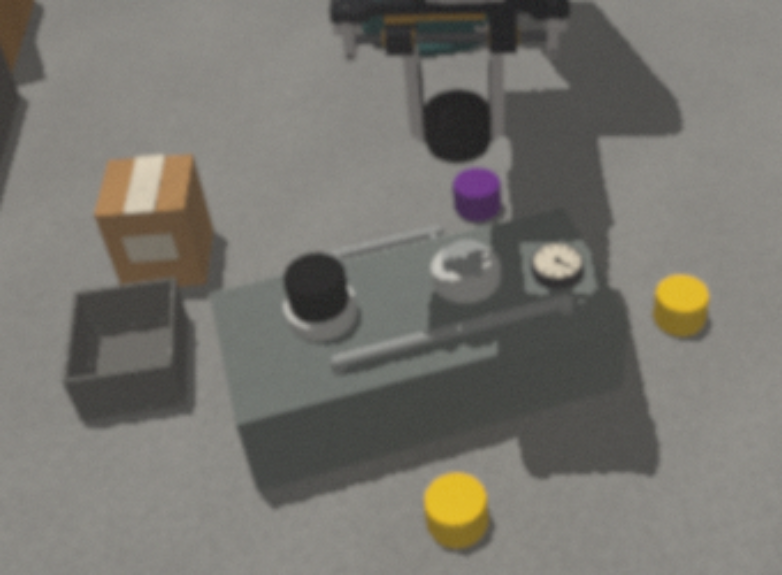

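View pics/wrist7.png

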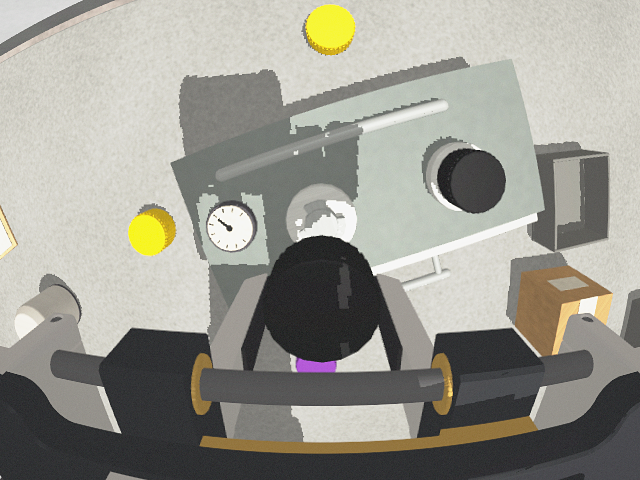

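View pics/top7.png

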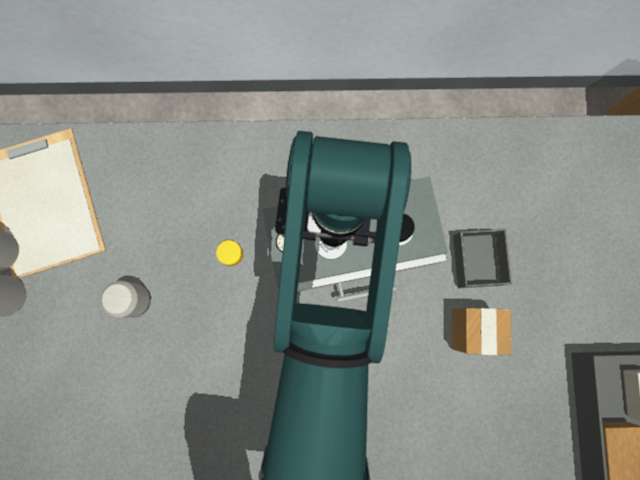

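The cap is in the fingers at wrist (322,300), well above the bare neck at (322,215). The other cap at (470,180) is still on, the drawer front is flush, and the carton, bin and canister have not moved.

```bash
python3 -c "
from rig import bot
print(bot.hand_in())"
```

```text
the job is handed in; nothing more can be done
None
```

The drawer is shut and the black cap beside the gauge is off. The gripper is holding it still, about 14 cm above its seat, and the job was handed in at about 9.7 s.

- **Drawer:** I pushed the handle with closed fingers until it stopped. The force reached about 15 N at the predicted shut position, a further push moved nothing, and the last pictures show the front flush.
- **Thread:** I tried counter-clockwise first. It stopped within the play at about 1.3 Nm, and the fingers may have slipped slightly on the cap there. Clockwise ran on with no torque, so this cap has a reverse thread. I turned it about 1.0 rad and lifted it, with only about 1 N of cap weight on the wrist.
- **Last checks:** The grip opening is 53.7 mm against a 54 mm cap, and the joints are at rest. The port neck is bare and the other cap is still on. The carton, bin, canister and coloured caps look unmoved.
- **Disagreements:**
  - The cabinet top's front edge measured 15 to 19 mm further back than the 90 mm given, probably because the drawer front is part of the depth, so I left that edge out of the fit.
  - The wrist and top views differed by 2 to 4 mm on the cap's position. I used a value between them.

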